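# Put the desk stationery back in its holders

### The arm

A 7-joint arm with a two-finger parallel gripper is mounted at the origin on the work surface. World frame = base frame: x ahead of the robot, y to its left, z up, the work surface at z = 0. Lengths are in m, angles in rad, forces in N, time in s.
With the tool pointing down it reaches from about 0.4 to 0.85 m from the base axis. Payload 6.9 kg.
Tool frame: the origin (TCP) lies between the finger pads; the fingertips stand 14 mm ahead of it and the grasp point (between the pads) lies 5 mm behind it (env.nose_length is the distance from the TCP to the fingertips, in m); z points along the fingers, y is the line along which they close (so a half turn about z gives the same grasp; the last joint's range is limited). The gripper opens to 85 mm and grips with 20 to 120 N. Pads are 22 mm wide; open, the fingers measure 114 mm over their backs; the gripper's body (76 mm by 85 mm) begins 54 mm behind the grasp point. The pads swing forward as they close: fully open they stand 13 mm farther back than shut.
Start: joints at [-1.208, 0.507, -0.238, 1.5, 0.126, 1.149, -0.155], TCP at [0.159, 0.604, 0.245] pointing down, gripper open.
Joint ranges: [-3.08, 3.08], [-0.24, 2.05], [-1.43, 1.35], [0, 2.5], [-1.52, 4.66], [0.17, 1.96], [-2.89, 2.89]. Speed limits (rad/s): [2.39, 2.39, 3.14, 3.14, 3.14, 3.14, 3.14].

### API

Orientations are given as a unit quaternion [x, y, z, w].
In Python, from plant import env, viewer gives the robot as it stands. The module is installed in compiled form; this text tells all that it offers.
- The arm moves only by the shell command python3 -m inch 'ROWS'. ROWS is a JSON object of lists of equal length, an entry for each row: "fingers": the finger opening in mm, from 0 to 85.4; "delta_pos": the shift along the tool's x, y, z in mm, a list of three; "roll": the turn about the tool's z in degrees. A call has 1 to 8 rows; each row is the pose to reach, as a shift and turn from the pose commanded when the call began, along the tool's axes at that moment; what a row does not reach only later rows make up. A row lasts 1/12 s, in which the tool goes at most 41.7 mm and 7.16 degrees, less where a joint would pass 70% of its speed; a pose out of reach is approached as far as the arm can. A call with a gripper value outside its range is refused whole. The fingers move at their own pace and stop on an object; the grip force is fixed at half the most. Time passes only in rows, so rows that repeat a pose let the fingers close. It gives the time, the measured TCP pose, the force, the opening and the grip force at its end, in the units of the state.
- env.state(): the state, without advancing time (a new reading comes with each control period).
- viewer.capture(name): name is "scene" or "top" or "wrist"; returns a dict with "img" (400x640x3 uint8, blue, green, red), "z_map" (400x640 float32, m along the optical axis (not along the pixel's ray), 0 where there is no reading), "K" (3x3 intrinsics, pixels), "extrinsics" (4x4, takes a point from camera to world coordinates); the wrist camera has in their place "hand_eye" (4x4, takes a point from camera to tool coordinates, whose origin is the TCP and whose axes are the flange's). Camera axes: x right, y down, z forward; pixel columns grow to the right and rows downward; lengths in m; the calibration is good to about 2 mm. A picture is of the moment at which its call begins: read the wrist's pose just before it.
- env.sign_off(): hands the job in; it is judged then, once.
The state is a dict: "time": time; "joints": joint angles; "qvel": joint speeds; "effort": joint torques, N m; "position": TCP position; "orientation": TCP orientation; "wrist_force": force on the tool from outside, world axes, zero at the start; "moment": the same for the moment, N m; "finger_gap": finger opening in m; "grasp_force": force on a finger pad.
Only numpy, scipy, OpenCV 4.12 (cv2) and the standard library are available. Lean on these libraries where they do the work, as an engineer would, in place of code of your own. Each camera call takes 0.05 s, during which the arm holds its last target. There are 200 camera calls.

### The job

Put each desk thing back in its own holder: the blue stapler lying in the blue tray, the red stamp upright in the red dish, the green stamp upright in the green dish, and the yellow tape roll flat on the yellow base with the pin through its hole. Set each thing down rather than dropping it from a height, and leave the pen cup and the white note block where they are.

Things in the scene. Friction and masses are not known exactly. Their poses are not given: they have to be found in the camera images.
- stapler: Blue stapler with black foot, standing on its foot. 120 long (its x) x 36 wide (its y) x 46 high; sides of the blue upper part, 22 to 46 mm up, are flat and 36 apart to grip. Origin: centre of the underside; z up. Loose, 0.15-0.31 kg.
- red_stamp: Red hand stamp standing upright: round foot 42 diameter x 18 high (lowest 6 mm black rubber), above it a straight round handle 28 diameter up to 70 high. Origin: centre of the underside; z up. Loose, 0.08-0.17 kg.
- green_stamp: Green hand stamp, otherwise the same as the red one: round foot 42 diameter x 18 high, straight handle 28 diameter up to 70 high. Origin: centre of the underside; z up. Loose.
- tape_roll: Yellow roll of tape lying flat: ring 52 outer diameter, hole 28 diameter, 24 high. Origin: centre of the underside; z up. Loose, 0.04-0.09 kg.
- stapler_tray: Blue rectangular open tray fixed to the desk, for the stapler: outside 148 (its x) x 64 (its y) x 12 high, walls 4, floor top 4 above the desk, so inside 140 x 56 x 8 deep. Origin: centre of the underside; x along its length. The stapler may lie either way round.
- red_dish: Red round open dish fixed to the desk, for the red stamp: outside 70 diameter x 12 high, wall 4, floor top 4 above the desk, inside 62 diameter. Origin: centre of the underside.
- green_dish: Green round open dish fixed to the desk, for the green stamp, same size as the red dish: outside 70 diameter x 12 high, inside 62 diameter, floor top 4 above the desk. Origin: centre of the underside.
- tape_post: Yellow round base (76 diameter, 8 high) fixed to the desk with an upright steel pin in its middle, 10 diameter, tip 40 above the desk; the tape roll goes over the pin and lies on the base. Origin: centre of the underside.
- pen_cup: Bystander: grey cup 72 diameter x 95 high with pens that stick out to 140 high, loose, not to be moved. Origin: centre of the underside.
- note_block: Bystander: white block of note paper 60 x 60 x 26 high, loose, not to be moved. Origin: centre of the underside.
Things that resemble listed ones, but are neither listed nor needed, are in the scene too. There is more than one size of the stapler; the job needs the smaller. What is shaped like the tape_post but pink is not meant.

How it is judged:
At the end, for the whole second after the job is handed in: Stapler on the blue tray's floor (centres within 15 mm, lengths within 0.25 rad, either way round), each stamp upright on the floor of its colour's dish (within 13 mm), tape roll flat on the yellow base round the pin (within 12 mm); all level within 0.1 rad, at rest, released (horizontal distance between stapler and stapler_tray below 0.015 m and z of stapler in the frame of stapler_tray between 0.001 and 0.008 m and angle between each of stapler, red_stamp, green_stamp, tape_roll's own z axis and vertical below 0.1 rad and linear speed of each of stapler, red_stamp, green_stamp, tape_roll below 0.02 m/s and horizontal distance between red_stamp and red_dish below 0.013 m and z of red_stamp in the frame of red_dish between 0.001 and 0.008 m and horizontal distance between green_stamp and green_dish below 0.013 m and z of green_stamp in the frame of green_dish between 0.001 and 0.008 m and horizontal distance between tape_roll and tape_post below 0.012 m and z of tape_roll in the frame of tape_post between 0.001 and 0.012 m and angle between the x axis of stapler and the x axis of stapler_tray, either way round below 0.25 rad); the robot touches nothing.
It fails at once if the stapler is let go while more than 6 cm above the desk (height (world z) of stapler above 0.06 m and contact force between stapler and the fingers below 0.02 N).
It fails at once if the red stamp is let go while more than 6 cm above the desk (height (world z) of red_stamp above 0.06 m and contact force between red_stamp and the fingers below 0.02 N).
It fails at once if the green stamp is let go while more than 6 cm above the desk (height (world z) of green_stamp above 0.06 m and contact force between green_stamp and the fingers below 0.02 N).
It fails at once if the tape roll is let go while more than 6 cm above the desk (height (world z) of tape_roll above 0.06 m and contact force between tape_roll and the fingers below 0.02 N).
It fails at once if the pen cup or the note block is pushed more than 3 cm from its place, or tipped over (distance of any of pen_cup, note_block from where it was at the start of the episode above 0.03 m or angle between pen_cup's own z axis and vertical above 0.4 rad).
It also fails if it takes over 118 s, if anything falls off the work surface, if the arm or the gripper's body presses on something with over 40 N, if the wrist force passes 120 N, or if a joint passes its speed limit or range.

## Working session

There is one attempt and no reset: what is moved stays moved. The work goes in short steps, Python scripts to look and compute and a shell command to move; the robot and the scene stay as the last step left them, time stands still between calls to the robot, and variables do not carry over. Pictures are saved under pics/ and viewed, at most 14 in all, crops included, and the job is handed in when it is done.

```bash
mkdir -p pics; ls
python3 - <<'E'
from plant import env, viewer
import cv2, numpy as np
s=env.state(); print({k:np.round(v,3) for k,v in s.items()})
for n in("top","scene"):
    c=viewer.capture(n); cv2.imwrite(f"pics/{n}0.png",c["img"]); print(n,c["K"].round(1).tolist(),c["extrinsics"].round(3).tolist())
    np.savez(f"{n}0.npz",**c)
E
```

```text
pics
{'time': np.float64(0.0), 'joints': array([-1.209,  0.508, -0.238,  1.501,  0.126,  1.149, -0.155]), 'qvel': array([-0.001,  0.001,  0.   ,  0.   ,  0.002,  0.   , -0.001]), 'effort': array([ 2.0000e-03, -6.2060e+01, -2.1860e+00, -2.4965e+01,  1.3000e-02,
        1.2000e-02, -0.0000e+00]), 'position': array([0.159, 0.604, 0.244]), 'orientation': array([ 0.128,  0.992, -0.001, -0.   ]), 'wrist_force': array([ 0.689, -0.069, -0.809]), 'moment': array([-0.024, -0.042, -0.016]), 'grasp_force': np.float64(0.0), 'finger_gap': np.float64(0.085)}
top [[404.7, 0.0, 315.3], [0.0, 404.7, 199.9], [0.0, 0.0, 1.0]] [[0.003, -0.983, 0.181, 0.285], [-1.0, -0.006, -0.011, 0.0], [0.012, -0.181, -0.983, 1.054], [0.0, 0.0, 0.0, 1.0]]
scene [[421.7, 0.0, 321.9], [0.0, 421.7, 200.4], [0.0, 0.0, 1.0]] [[0.811, 0.461, -0.36, 0.868], [0.584, -0.645, 0.492, -0.564], [-0.005, -0.61, -0.792, 0.956], [0.0, 0.0, 0.0, 1.0]]
```

View pics/top0.png

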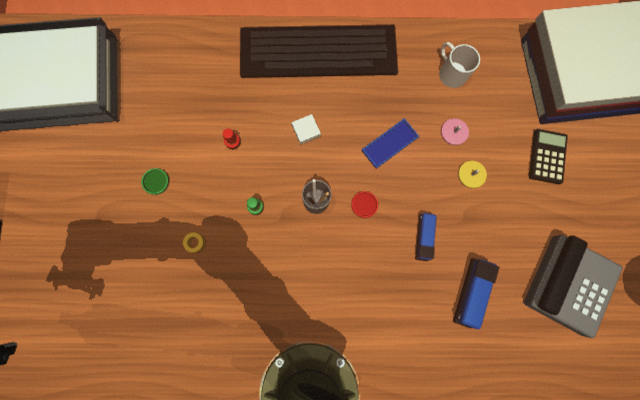

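View pics/scene0.png

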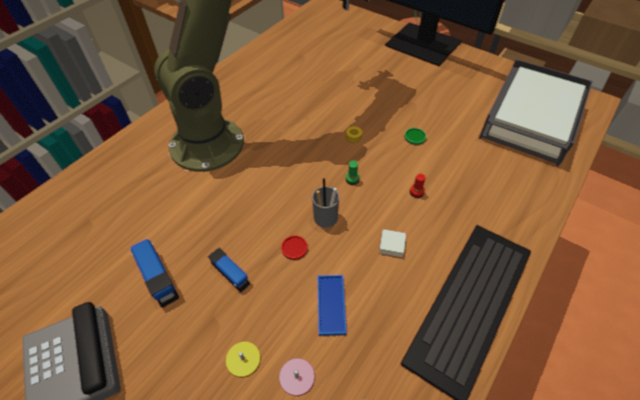

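The top view shows the staplers at (427,237), the smaller one, and (477,293), the larger. The pin bases are at (472,174), yellow, and (455,131), pink. The red stamp is at (231,138), green stamp (255,205), tape (193,242), red dish (364,205), green dish (155,181) and blue tray (390,143). The pen cup is at (317,195) and the note block at (306,129). Next I measure these and make one crop of the candidates.

```bash
cat > h.py <<'E'
import numpy as np, cv2
def pts(c,T=None):
    T=c["extrinsics"] if T is None else T
    z=c["z_map"]; v,u=np.indices(z.shape); K=c["K"]
    p=np.stack([(u-K[0,2])/K[0,0]*z,(v-K[1,2])/K[1,1]*z,z],-1)
    return p@T[:3,:3].T+T[:3,3]
def mask(img,col):
    h=cv2.cvtColor(img,cv2.COLOR_BGR2HSV); H,S,V=[h[...,i].astype(int) for i in range(3)]
    return {"red":((H<5)|(H>172))&(S>190)&(V>60),"green":(H>50)&(H<80)&(S>120)&(V>40),
     "blue":(H>105)&(H<128)&(S>130)&(V>50),"yellow":(H>22)&(H<33)&(S>150)&(V>60),"pink":((H>160)|(H<4))&(S<150)&(S>60)&(V>150)}[col]
def blobs(m,amin=40):
    n,l,st,ce=cv2.connectedComponentsWithStats(m.astype(np.uint8))
    return [(l==i,ce[i],st[i,4]) for i in range(1,n) if st[i,4]>=amin]
E
python3 - <<'E'
from h import *
for n in("top","scene"):
    c=dict(np.load(n+"0.npz")); P=pts(c)
    for col in("red","green","blue","yellow"):
        for m,ce,a in blobs(mask(c["img"],col)):
            q=P[m]; q=q[(c["z_map"][m]>0)]
            if len(q)<20 or abs(q[:,1]).max()>.6 or q[:,0].max()>.85: continue
            zt=np.percentile(q[:,2],95)
            t=q[q[:,2]>zt-.008]
            r=cv2.minAreaRect((q[:,:2]*1000).astype(np.float32)); rt=cv2.minAreaRect((t[:,:2]*1000).astype(np.float32))
            f=lambda r:np.round([*r[0],*r[1],r[2]]).astype(int).tolist()
            print(n,col,ce.round(),a,"ztop",round(zt,3),"all",f(r),"top",f(rt))
i=cv2.imread("pics/top0.png")[100:340,340:520]
cv2.imwrite("pics/crop.png",cv2.resize(i,None,fx=2.5,fy=2.5,interpolation=cv2.INTER_CUBIC))
E
```

```text
top red [230. 138.] 157 ztop 0.073 all [633, 212, 32, 40, 14] top [637, 213, 24, 24, 3]
top red [364. 204.] 531 ztop 0.013 all [466, -140, 66, 67, 1] top [466, -140, 66, 67, 1]
top green [155. 181.] 487 ztop 0.014 all [526, 411, 67, 66, 46] top [526, 411, 67, 66, 46]
top green [253. 205.] 135 ztop 0.073 all [455, 145, 30, 37, 0] top [459, 145, 23, 23, 45]
top blue [389. 143.] 1084 ztop 0.013 all [634, -212, 61, 146, 37] top [634, -212, 61, 146, 37]
top blue [428. 230.] 368 ztop 0.049 all [396, -294, 31, 78, 82] top [396, -294, 31, 78, 82]
top blue [477. 302.] 910 ztop 0.068 all [221, -398, 44, 116, 71] top [221, -398, 44, 116, 71]
top yellow [472. 174.] 534 ztop 0.011 all [551, -431, 72, 70, 74] top [551, -431, 72, 70, 74]
scene red [100. 109.] 134 ztop -0.355 all [-951, 86, 92, 103, 2] top [-921, 57, 34, 43, 2]
scene red [ 12. 164.] 102 ztop -0.371 all [-936, -348, 43, 74, 89] top [-933, -349, 41, 66, 89]
scene red [  3. 174.] 91 ztop -0.392 all [-949, -403, 40, 88, 86] top [-940, -391, 38, 90, 61]
scene red [418. 186.] 192 ztop 0.073 all [641, 206, 35, 34, 29] top [641, 209, 25, 21
[... 341 characters left out ...]
67, 88] top [-941, -117, 38, 67, 88]
scene blue [112. 100.] 69 ztop -0.373 all [-940, 169, 41, 70, 88] top [-939, 169, 41, 67, 88]
scene blue [ 23. 154.] 57 ztop -0.352 all [-925, -292, 50, 38, 4] top [-922, -291, 37, 45, 85]
scene blue [147. 260.] 767 ztop 0.068 all [224, -400, 47, 114, 70] top [224, -401, 46, 114, 70]
scene blue [231. 271.] 495 ztop 0.049 all [396, -298, 34, 87, 82] top [396, -298, 34, 85, 83]
scene blue [331. 305.] 1487 ztop 0.013 all [638, -216, 60, 147, 37] top [638, -216, 60, 147, 37]
scene blue [164. 292.] 144 ztop 0.064 all [316, -434, 44, 7, 70] top [316, -434, 43, 7, 70]
scene yellow [243. 359.] 904 ztop 0.011 all [552, -433, 73, 75, 44] top [552, -433, 72, 75, 41]
```

View pics/crop.png

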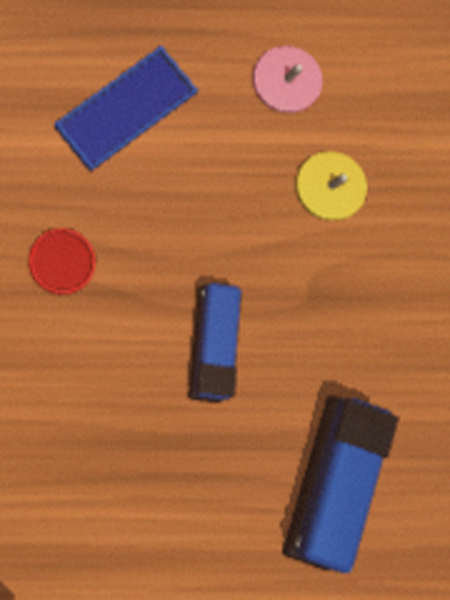

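The crop confirms the choice. The stapler at crop (215,340), which is top-view (427,237), is the small one: about 46 mm high and 115–120 mm long, where the other is 68 mm high. The pin base at crop (332,185) is the yellow one, and the pink one at (288,78) is not meant. I start with the tape.

```bash
cat >> h.py <<'E'
from scipy.spatial.transform import Rotation as R
def plan(s,x,y,z,close=None,name=""):
    """shift in tool mm, roll deg so that tool y lies along world angle close (deg)"""
    M=R.from_quat(s["orientation"]).as_matrix()
    d=M.T@(np.array([x,y,z])-s["position"])*1000
    cur=np.degrees(np.arctan2(M[1,1],M[0,1])); r=0
    if close is not None: r=-((close-cur+90)%180-90)
    print(name,"delta",d.round(1),"yaw_y",round(cur,1),"roll",round(r,1),"| j7",round(s["joints"][6],2))
def look(viewer,env,fn=None):
    s=env.state(); c=viewer.capture("wrist")
    T=np.eye(4); T[:3,:3]=R.from_quat(s["orientation"]).as_matrix(); T[:3,3]=s["position"]
    c["T"]=T@c["hand_eye"]; c["P"]=pts(c,c["T"])
    if fn: cv2.imwrite(fn,c["img"])
    return s,c
def cast(c,uv,h):
    K=c["K"];T=c.get("T",c.get("extrinsics")); d=T[:3,:3]@np.array([(uv[0]-K[0,2])/K[0,0],(uv[1]-K[1,2])/K[1,1],1])
    return (T[:3,3]+d*(h-T[2,3])/d[2])[:2]
E
python3 - <<'E'
from h import *; from plant import env,viewer
c=dict(np.load("top0.npz")); g=cast(c,(193,242),.024); print(g, env.nose_length)
plan(env.state(),*g,.25)
s,w=look(viewer,env); print(w["hand_eye"].round(3),w["K"].round(0))
E
```

```text
[0.36422512 0.29798976] 0.014
 delta [-276.5 -243.8   -5.1] yaw_y 75.3 roll 0 | j7 -0.15
[[ 0.001 -0.951 -0.31   0.079]
 [ 1.     0.001  0.     0.   ]
 [ 0.    -0.31   0.951 -0.129]
 [ 0.     0.     0.     1.   ]] [[302.   0. 322.]
 [  0. 302. 198.]
 [  0.   0.   1.]]
```

```bash
python3 -m inch '{"fingers":[85,85,85,85,85,85,85,85],"delta_pos":[[-138,-122,-5],[-138,-122,-5],[-138,-122,-5],[-138,-122,-5],[-138,-122,-5],[-138,-122,-5],[-138,-122,-5],[-138,-122,-5]],"roll":[0,0,0,0,0,0,0,0]}'; python3 -m inch '{"fingers":[85,85,85,85,85,85,85,85],"delta_pos":[[-138,-122,50],[-138,-122,50],[-138,-122,50],[-138,-122,50],[-138,-122,50],[-138,-122,50],[-138,-122,50],[-138,-122,50]],"roll":[0,0,0,0,0,0,0,0]}'
python3 - <<'E'
from h import *; from plant import env,viewer
s,w=look(viewer,env,"pics/w1.png"); print(s["position"],s["time"])
E
```

```text
time: 0.82
position: [0.2605, 0.4523, 0.2503]
orientation: [0.128, 0.992, 0.0, -0.0]
wrist_force: [0.9, -0.2, 0.2]
finger_gap: 0.0847
grasp_force: 0.0
time: 1.48
position: [0.363, 0.3004, 0.2003]
orientation: [0.127, 0.992, 0.001, -0.0]
wrist_force: [-0.5, 0.4, -1.2]
finger_gap: 0.0849
grasp_force: 0.0
[0.36297218 0.30038331 0.2002947 ] 1.4833
```

View pics/w1.png

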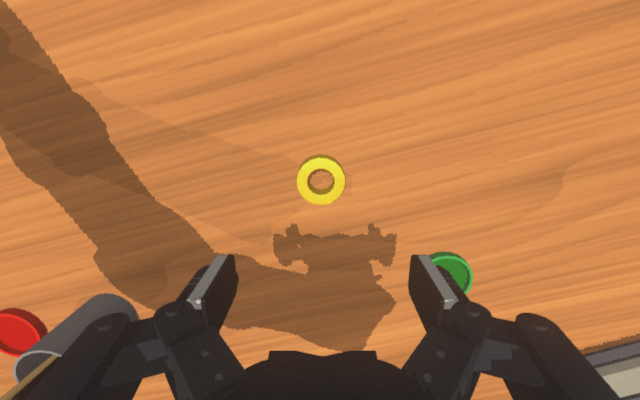

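The tape ring is at (321,180) between the fingers, with the green dish at (445,275). I measure it now.

Run:
```python
from h import *; from plant import env,viewer
s,w=look(viewer,env)
for m,ce,a in blobs(mask(w["img"],"yellow")):
    (u,v),r,_=cv2.fitEllipse(max(cv2.findContours(m.astype(np.uint8),0,1)[0],key=len)); q=w["P"][m]
    g=cast(w,(u,v),.020); print((u,v),r,a,q[:,2].max(),q[:,:2].mean(0),g); plan(s,*g,.017)
```

```text
(320.15374755859375, 180.52696228027344) (46.064308166503906, 46.834712982177734) 1199 0.329398851214198 [0.36320507 0.29898639] [0.36451369 0.29858571]
 delta [ -2.2  -1.7 183.4] yaw_y 75.5 roll 0 | j7 0.5
```

```bash
python3 -m inch '{"fingers":[85,85,85,85,85,85,85,85],"delta_pos":[[-2,-2,40],[-2,-2,80],[-2,-2,120],[-2,-2,150],[-2,-2,170],[-2,-2,183],[-2,-2,183],[-2,-2,183]],"roll":[0,0,0,0,0,0,0,0]}'; python3 -m inch '{"fingers":[40,40,40,40,40,40,40,40],"delta_pos":[[0,0,0],[0,0,0],[0,0,0],[0,0,0],[0,0,0],[0,0,0],[0,0,0],[0,0,0]],"roll":[0,0,0,0,0,0,0,0]}'; python3 -m inch '{"fingers":[40,40,40,40,40,40,40,40],"delta_pos":[[0,0,-10],[0,0,-30],[0,0,-60],[0,0,-100],[0,0,-140],[0,0,-180],[0,0,-220],[0,0,-220]],"roll":[0,0,0,0,0,0,0,0]}'
python3 - <<'E'
from h import *; from plant import env,viewer
s,w=look(viewer,env); print(s["joints"].round(2))
for m,ce,a in blobs(mask(w["img"],"yellow")): print(ce,a)
plan(s,.5515,-.432,.237,None); plan(s,.5515,-.432,.237,-53+90)
E
```

```text
time: 2.25
position: [0.3644, 0.2971, 0.017]
orientation: [0.127, 0.992, -0.0, -0.001]
wrist_force: [0.4, 0.6, 0.7]
finger_gap: 0.0849
grasp_force: 0.0
time: 2.92
position: [0.3657, 0.2966, 0.0189]
orientation: [0.128, 0.992, 0.001, 0.001]
wrist_force: [-2.4, -0.5, 10.7]
finger_gap: 0.0495
grasp_force: 60.6
time: 3.58
position: [0.3675, 0.2981, 0.2453]
orientation: [0.128, 0.992, 0.005, 0.005]
wrist_force: [1.2, 1.0, -0.0]
finger_gap: 0.0495
grasp_force: 62.7
[-0.59  0.26 -0.18  1.89  0.06  0.97  0.51]
[323.19094813 249.12322431] 3027
 delta [-363.6 -659.4    4.1] yaw_y 75.3 roll 0 | j7 0.51
 delta [-363.6 -659.4    4.1] yaw_y 75.3 roll 38.3 | j7 0.51
```

```bash
python3 -m inch '{"fingers":[40,40,40,40,40,40,40,40],"delta_pos":[[-15,-27,0],[-36,-65,0],[-54,-98,0],[-73,-132,0],[-91,-165,0],[-109,-198,0],[-121,-220,0],[-121,-220,0]],"roll":[0,0,0,0,0,0,0,0]}'; python3 -m inch '{"fingers":[40,40,40,40,40,40,40,40],"delta_pos":[[-18,-33,0],[-36,-65,0],[-54,-98,0],[-73,-132,0],[-91,-165,0],[-109,-198,0],[-121,-220,0],[-121,-220,0]],"roll":[0,0,0,0,0,0,0,0]}';python3 -m inch '{"fingers":[40,40,40,40,40,40,40,40],"delta_pos":[[-18,-33,0],[-36,-65,0],[-54,-98,0],[-73,-132,0],[-91,-165,0],[-109,-198,0],[-121,-220,0],[-121,-220,0]],"roll":[0,0,0,0,0,0,0,0]}'
python3 - <<'E'
from h import *; from plant import env,viewer
s,w=look(viewer,env,"pics/w2.png"); print(s["joints"].round(2))
for m,ce,a in blobs(mask(w["img"],"yellow")): print(ce,a)
plan(s,.5515,-.432,.16)
E
```

```text
time: 4.3
position: [0.4265, 0.0466, 0.2368]
orientation: [0.132, 0.991, -0.001, -0.0]
wrist_force: [0.4, 0.4, -0.3]
finger_gap: 0.0492
grasp_force: 62.7
time: 4.97
position: [0.4872, -0.1968, 0.2364]
orientation: [0.132, 0.991, -0.001, -0.0]
wrist_force: [-0.3, -0.2, 0.3]
finger_gap: 0.0495
grasp_force: 62.7
time: 5.63
position: [0.5473, -0.4396, 0.2351]
orientation: [0.131, 0.991, -0.001, -0.001]
wrist_force: [-1.4, -0.5, 0.1]
finger_gap: 0.0496
grasp_force: 62.7
[ 0.59  0.64  0.1   1.28 -0.06  1.23  2.  ]
[328.46699438 169.37921348] 2848
[323.98504983 248.9717608 ] 3010
 delta [-2.3  8.6 75. ] yaw_y 75.0 roll 0 | j7 2.0
```

View pics/w2.png

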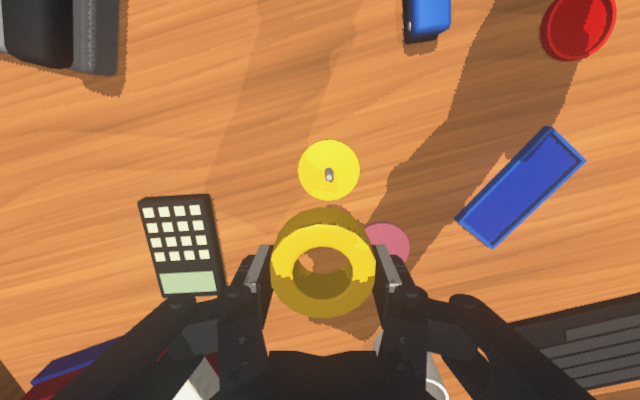

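The tape is held level at (323,255), the yellow base with its pin is at (328,170), and the pink base is behind at (385,245). I work out the ring-to-TCP offset and the base position.

Run:
```python
from h import *; from plant import env,viewer
s,w=look(viewer,env)
h=cv2.cvtColor(w["img"],cv2.COLOR_BGR2HSV)
fit=lambda m:cv2.fitEllipse(cv2.convexHull(max(cv2.findContours(m.astype(np.uint8),0,1)[0],key=len)))
B=blobs(mask(w["img"],"yellow"))
b=fit(B[0][0]); base=cast(w,b[0],.008)
top=blobs(mask(w["img"],"yellow")&(h[...,2]>200)&(np.indices((400,640))[0]>205),300)
zt=s["position"][2]+.005
for m,ce,a in top:
    e=fit(m); print("ring",e,a,"size mm",e[1][0]/302*( -(zt-w["T"][2,3]))*1000, "ctr",cast(w,e[0],zt), w["P"][m][:,2].max())
print("base",b,base, "tcp",s["position"])
plan(s,*base,.17)
```

```text
ring ((322.5632019042969, 259.6021423339844), (70.31615447998047, 103.89561462402344), 87.80965423583984) 3033 size mm 28.90346073418078 ctr [ 0.53946588 -0.43357067] 0.364323716543567
base ((325.3927001953125, 169.88922119140625), (60.83250045776367, 61.40102005004883), 82.62821197509766) [ 0.54954659 -0.43249377] tcp [ 0.5477398  -0.43643936  0.23518659]
 delta [-0.9  4.3 65.2] yaw_y 75.1 roll 0 | j7 2.0
```

```bash
python3 -m inch '{"fingers":[40,40,40,40,40,40,40,40],"delta_pos":[[-2,5,20],[-2,5,50],[-2,5,80],[-2,5,110],[-2,5,140],[-2,5,160],[-2,5,170],[-2,5,170]],"roll":[0,0,0,0,0,0,0,0]}'; python3 -m inch '{"fingers":[40,40,40,40,40,40,40,40],"delta_pos":[[0,0,5],[0,0,10],[0,0,15],[0,0,20],[0,0,25],[0,0,30],[0,0,35],[0,0,36]],"roll":[0,0,0,0,0,0,0,0]}'
```

```text
time: 6.4
position: [0.5512, -0.4272, 0.0649]
orientation: [0.127, 0.992, 0.002, -0.002]
wrist_force: [-0.3, -0.2, -0.4]
finger_gap: 0.0493
grasp_force: 62.7
time: 7.07
position: [0.5514, -0.43, 0.0301]
orientation: [0.128, 0.992, 0.0, -0.001]
wrist_force: [0.6, -0.1, -0.1]
finger_gap: 0.0496
grasp_force: 62.7
```

```bash
python3 -m inch '{"fingers":[40,40,40,60,85,85,85,85],"delta_pos":[[0,0,1],[0,0,2],[0,0,2],[0,0,2],[0,0,2],[0,0,2],[0,0,2],[0,0,2]],"roll":[0,0,0,0,0,0,0,0]}'; python3 -m inch '{"fingers":[85,85,85,85,85,85,85,85],"delta_pos":[[0,0,0],[0,0,-5],[0,0,-20],[0,0,-60],[0,0,-100],[0,0,-140],[0,0,-180],[0,0,-200]],"roll":[0,0,0,0,0,0,0,0]}'
python3 - <<'E'
from h import *; from plant import env,viewer
s,w=look(viewer,env,"pics/w3.png")
print(s["joints"].round(2))
P=w["P"]; 
for m,ce,a in blobs(mask(w["img"],"yellow")):print(ce,a,np.median(P[m],0))
plan(s,.377,-.294,.2,82,"stapler"); plan(s,.377,-.294,.2,None)
E
```

```text
time: 7.73
position: [0.5519, -0.4303, 0.0295]
orientation: [0.128, 0.992, -0.0, 0.0]
wrist_force: [0.1, 0.6, -0.4]
finger_gap: 0.085
grasp_force: 0.0
time: 8.4
position: [0.5529, -0.4314, 0.2359]
orientation: [0.128, 0.992, -0.002, 0.003]
wrist_force: [1.1, -0.4, 1.0]
finger_gap: 0.0847
grasp_force: 0.0
[ 0.58  0.63  0.1   1.29 -0.06  1.21  1.99]
[320.60779727 164.56530214] 2565 [ 0.54538231 -0.43078545  0.0094766 ]
stapler delta [205.3  88.3  34.2] yaw_y 75.3 roll -6.7 | j7 1.99
 delta [205.3  88.3  34.2] yaw_y 75.3 roll 0 | j7 1.99
```

View pics/w3.png

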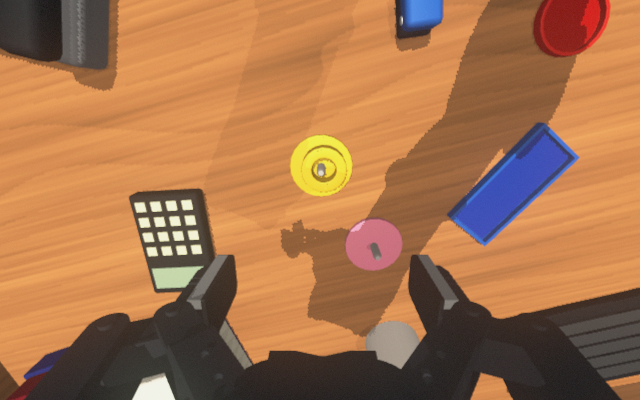

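The tape lies flat around the pin at (321,165), centred on the base. Next is the stapler, and I measure the tray from this view at (513,183).

```bash
cat >> h.py <<'E'
def rect(c,m,h):
    k=max(cv2.findContours(m.astype(np.uint8),0,1)[0],key=len)[:,0]
    q=np.array([cast(c,p,h) for p in k])
    r=cv2.minAreaRect((q*1000).astype(np.float32)); a=r[2] if r[1][0]>r[1][1] else r[2]+90
    return np.round(r[0],1),np.round(r[1],1),round((a+90)%180-90,1)
E
python3 - <<'E'
from h import *; from plant import env,viewer
s,w=look(viewer,env)
for m,ce,a in blobs(mask(w["img"],"blue"),400):
    if a>2000: print(ce,a,rect(w,m,.012))
for n in("top","scene"):
    c=dict(np.load(n+"0.npz"))
    for m,ce,a in blobs(mask(c["img"],"blue"),900):
        if 1000<a<1600: print(n,rect(c,m,.012))
E
python3 -m inch '{"fingers":[85,85,85,85,85,85,85,85],"delta_pos":[[30,13,5],[65,28,10],[100,43,15],[135,58,20],[170,73,25],[205,88,34],[205,88,34],[205,88,34]],"roll":[-1,-2,-3,-4,-5,-6.7,-6.7,-6.7]}'
python3 - <<'E'
from h import *; from plant import env,viewer
s,w=look(viewer,env,"pics/w4.png")
for m,ce,a in blobs(mask(w["img"],"blue"),400): print(ce,a,w["P"][m][:,2].max(),rect(w,m,.046))
E
```

```text
[512.26892997 182.55563455] 5626 (array([ 633.1, -216.4]), array([ 68.8, 147.1]), -52.9)
top (array([ 634.9, -212.5]), array([ 60.8, 145. ]), -52.9)
scene (array([ 637.9, -215.8]), array([ 60. , 147.1]), -53.0)
time: 9.17
position: [0.3731, -0.2911, 0.1945]
orientation: [0.07, 0.998, 0.001, -0.002]
wrist_force: [1.2, -0.0, 1.4]
finger_gap: 0.0849
grasp_force: 0.0
[156.91641749  48.22141535] 7023 0.3236989751381537 (array([ 236., -409.]), array([59.7, 85.1]), -19.5)
[319.28072197 207.40360983] 2604 0.3236989751381537 (array([ 395.3, -296.5]), array([33.4, 79.2]), -7.6)
[402.5203666  347.10285132] 982 0.3236989751381537 (array([ 569. , -225.3]), array([37.4, 66.9]), -35.5)
```

View pics/w4.png

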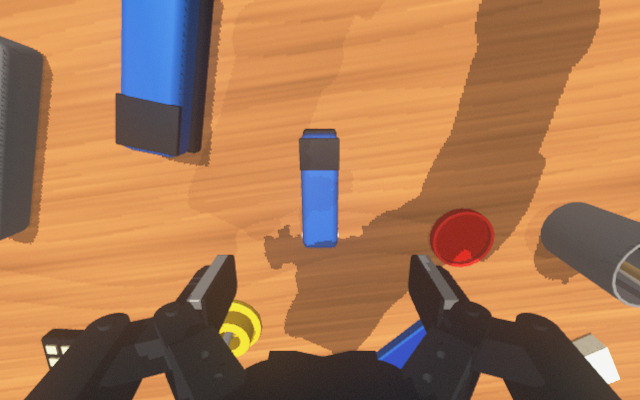

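The small stapler runs from (320,130), the cap end, to (320,247). The larger one is at (160,75) and stays where it is.

Run:
```python
from h import *; from plant import env,viewer
s,w=look(viewer,env)
g=cv2.cvtColor(w["img"],cv2.COLOR_BGR2HSV); col=g[100:260,312:328].astype(int).mean(1); 
a=cast(w,(320,132),.044);b=cast(w,(320,246),.044); print(a,b,np.linalg.norm(a-b)*1000,(a+b)/2,"dark rows",[100+i for i in range(160) if col[i,2]<70][:3])
blue=cast(w,(319.3,207.4),.046);ax=np.array([np.cos(np.radians(-7.6)),np.sin(np.radians(-7.6))])
plan(s,*((a+b)/2),.035,82.4)
plan(s,*(np.array([.3953,-.2965])+ax*(.0396-.06)),.035,82.4)
```

```text
[ 0.32459634 -0.28721483] [ 0.43878054 -0.30347302] 115.33585044636213 [ 0.38168844 -0.29534392] dark rows []
 delta [ -6.6  -1.7 160.3] yaw_y 82.0 roll -0.4 | j7 2.07
 delta [  0.2  -1.1 160.3] yaw_y 82.0 roll -0.4 | j7 2.07
```

```bash
python3 -m inch '{"fingers":[85,85,85,85,85,85,85,85],"delta_pos":[[-4,-1,30],[-4,-1,60],[-4,-1,95],[-4,-1,125],[-4,-1,145],[-4,-1,155],[-4,-1,160],[-4,-1,160]],"roll":[0,0,0,0,0,0,0,0]}'; python3 -m inch '{"fingers":[60,40,25,25,25,25,25,25],"delta_pos":[[0,0,0],[0,0,0],[0,0,0],[0,0,0],[0,0,0],[0,0,0],[0,0,0],[0,0,0]],"roll":[0,0,0,0,0,0,0,0]}'; python3 -m inch '{"fingers":[25,25,25,25,25,25,25,25],"delta_pos":[[0,0,-10],[0,0,-30],[0,0,-60],[0,0,-90],[0,0,-120],[0,0,-145],[0,0,-160],[0,0,-160]],"roll":[0,0,0,0,0,0,0,0]}'
python3 - <<'E'
from h import *; from plant import env,viewer
s,w=look(viewer,env,"pics/w5.png")
plan(s,.6355,-.2145,.2,37)
E
```

```text
time: 9.93
position: [0.3804, -0.2952, 0.0341]
orientation: [0.07, 0.998, 0.0, -0.0]
wrist_force: [-0.1, 0.4, 0.5]
finger_gap: 0.0848
grasp_force: 0.0
time: 10.6
position: [0.3802, -0.295, 0.0363]
orientation: [0.07, 0.998, -0.0, 0.001]
wrist_force: [-1.1, 0.7, 6.3]
finger_gap: 0.0351
grasp_force: 60.3
time: 11.27
position: [0.3808, -0.2956, 0.1986]
orientation: [0.07, 0.998, -0.002, 0.003]
wrist_force: [0.4, 0.1, -2.5]
finger_gap: 0.0349
grasp_force: 60.7
 delta [-240.9  115.8   -0.4] yaw_y 82.0 roll 45.0 | j7 2.07
```

View pics/w5.png

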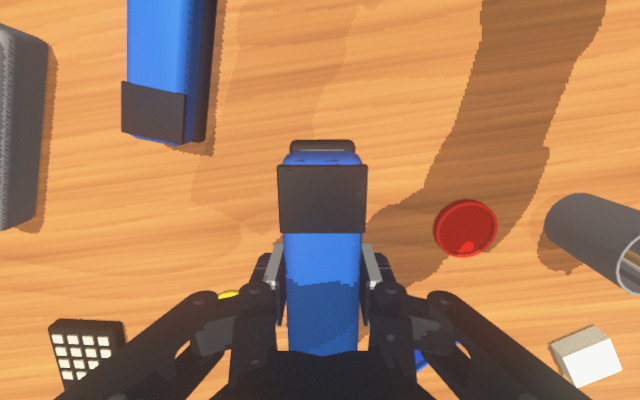

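The stapler is held level, with the red dish at (465,228). I carry it to the tray.

```bash
python3 -m inch '{"fingers":[25,25,25,25,25,25,25,25],"delta_pos":[[-25,12,0],[-60,29,0],[-95,46,0],[-130,63,0],[-165,80,0],[-200,96,0],[-230,110,0],[-241,116,0]],"roll":[4,10,16,22,28,34,40,45]}'; python3 -m inch '{"fingers":[25,25,25,25],"delta_pos":[[0,0,10],[0,0,30],[0,0,60],[0,0,60]],"roll":[0,0,0,0]}'
python3 - <<'E'
from h import *; from plant import env,viewer
s,w=look(viewer,env,"pics/w6.png")
plan(s,.6355,-.2145,.042,37); print(s["joints"].round(2))
E
```

```text
time: 11.98
position: [0.6385, -0.209, 0.1918]
orientation: [0.446, 0.895, 0.001, -0.001]
wrist_force: [-0.4, 0.7, -2.5]
finger_gap: 0.0349
grasp_force: 60.6
time: 12.32
position: [0.6297, -0.2122, 0.1275]
orientation: [0.446, 0.895, -0.001, -0.006]
wrist_force: [-1.7, 0.8, -4.5]
finger_gap: 0.035
grasp_force: 60.7
 delta [-6.2  3.9 85.4] yaw_y 37.0 roll 0.0 | j7 1.09
[ 0.16  0.68  0.23  1.53 -0.18  0.96  1.09]
```

View pics/w6.png

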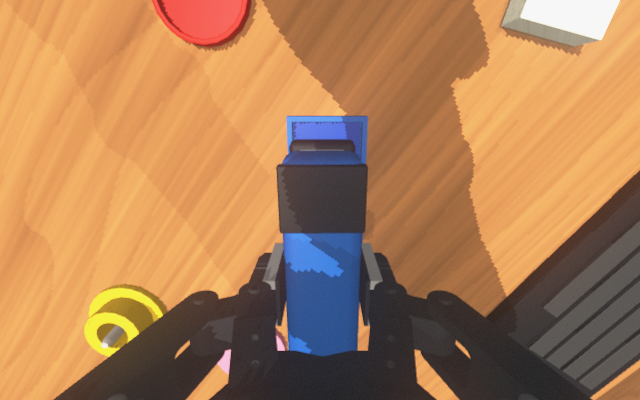

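The stapler is above the tray and aligned with it. The tray's near end runs from (288,116) to (367,116). I check the offset once the arm has settled.

```bash
python3 -m inch '{"fingers":[25,25],"delta_pos":[[0,0,0],[0,0,0]],"roll":[0,0]}'
python3 - <<'E'
from h import *; from plant import env,viewer
s,w=look(viewer,env)
m=mask(w["img"],"blue"); print([np.where(m[v])[0][[0,-1]] for v in(118,124,130)], np.where(m[:160,300])[0][:2])
vv=np.where(m[:160,300])[0][0]; us=np.where(m[vv+6])[0][[0,-1]]
a=cast(w,(us.mean(),vv),.012); print(a); ax=np.array([np.cos(np.radians(-53)),np.sin(np.radians(-53))])
for t in(a+ax*.074,a-ax*.074): print(t)
plan(s,.6355,-.2145,.042,37)
E
```

```text
time: 12.53
position: [0.6347, -0.2142, 0.1364]
orientation: [0.446, 0.895, -0.0, 0.001]
wrist_force: [-0.3, 0.3, -3.0]
finger_gap: 0.035
grasp_force: 60.8
[array([284, 360]), array([284, 360]), array([284, 359])] [109 110]
[ 0.59135359 -0.15644912]
[ 0.6358879  -0.21554815]
[ 0.54681927 -0.09735009]
 delta [-0.6  0.4 94.4] yaw_y 37.0 roll -0.0 | j7 1.09
```

```bash
python3 -m inch '{"fingers":[25,25,25,25,25,25,25,25],"delta_pos":[[-1,1,15],[-1,1,35],[-1,1,55],[-1,1,70],[-1,1,80],[-1,1,88],[-1,1,94],[-1,1,94]],"roll":[0,0,0,0,0,0,0,0]}'; python3 -m inch '{"fingers":[25,25,25,45,60,85,85,85],"delta_pos":[[0,0,1],[0,0,2],[0,0,2],[0,0,2],[0,0,2],[0,0,2],[0,0,2],[0,0,2]],"roll":[0,0,0,0,0,0,0,0]}'; python3 -m inch '{"fingers":[85,85,85,85,85,85,85,85],"delta_pos":[[0,0,-5],[0,0,-20],[0,0,-60],[0,0,-100],[0,0,-140],[0,0,-170],[0,0,-190],[0,0,-190]],"roll":[0,0,0,0,0,0,0,0]}'
python3 - <<'E'
from h import *; from plant import env,viewer
s,w=look(viewer,env,"pics/w7.png")
plan(s,.639,.211,.235,75,"red stamp"); print(s["joints"].round(2))
plan(s,.460,.143,.235,None,"green stamp")
for m,ce,a in blobs(mask(w["img"],"blue"),800): print(ce,rect(w,m,.030))
E
```

```text
time: 13.25
position: [0.6359, -0.2136, 0.0409]
orientation: [0.446, 0.895, -0.0, -0.0]
wrist_force: [-0.6, 0.1, -3.3]
finger_gap: 0.0348
grasp_force: 61.0
time: 13.92
position: [0.636, -0.2137, 0.0394]
orientation: [0.446, 0.895, -0.0, 0.0]
wrist_force: [-0.3, -0.4, 0.3]
finger_gap: 0.0848
grasp_force: 0.0
time: 14.58
position: [0.6379, -0.2147, 0.2355]
orientation: [0.446, 0.895, 0.001, 0.005]
wrist_force: [-0.1, -0.9, 0.0]
finger_gap: 0.085
grasp_force: 0.0
red stamp delta [339.4 256.9  -0.7] yaw_y 37.0 roll -38.0 | j7 1.06
[ 0.15  0.59  0.25  1.39 -0.15  1.17  1.06]
green stamp delta [392.7  73.   -2.1] yaw_y 37.0 roll 0 | j7 1.06
[317.78028365 162.49546617] (array([ 633. , -210.9]), array([ 59.4, 137.5]), -52.8)
```

View pics/w7.png

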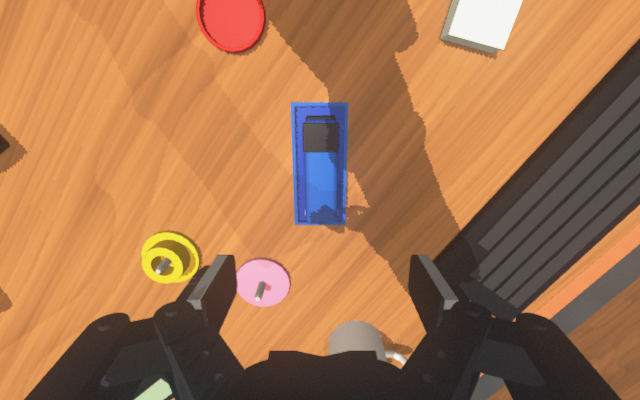

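The stapler lies in the tray at (320,165). I'll check the centring later from the top view. Next is the red stamp.

```bash
python3 -m inch '{"fingers":[85,85,85,85,85,85,85,85],"delta_pos":[[25,19,0],[55,42,0],[85,64,0],[115,87,0],[145,110,0],[170,128,0],[170,128,0],[170,128,0]],"roll":[0,0,0,0,0,0,0,0]}'; python3 -m inch '{"fingers":[85,85,85,85,85,85,85,85],"delta_pos":[[25,19,0],[55,42,0],[85,64,0],[115,87,0],[145,110,0],[169,129,0],[169,129,0],[169,129,0]],"roll":[0,0,0,0,0,0,0,0]}'
python3 - <<'E'
from h import *; from plant import env,viewer
s,w=look(viewer,env,"pics/w8.png")
for m,ce,a in blobs(mask(w["img"],"red"),300): print(ce,a,np.percentile(w["P"][m][:,2],90),rect(w,m,.07))
t=viewer.capture("top"); print("bystander check"); cv2.imwrite("pics/t2.png",t["img"])
E
```

```text
time: 15.3
position: [0.6353, 0.0024, 0.228]
orientation: [0.444, 0.896, -0.0, -0.001]
wrist_force: [0.8, -0.8, 0.1]
finger_gap: 0.0848
grasp_force: 0.0
time: 15.97
position: [0.6368, 0.2129, 0.2279]
orientation: [0.445, 0.895, -0.001, -0.001]
wrist_force: [0.8, -0.1, 0.4]
finger_gap: 0.0851
grasp_force: 0.0
[323.82886905 179.9672619 ] 672 0.07098410400262192 (array([631.6, 219.3]), array([34. , 41.1]), -72.4)
[ 73.5        310.00162338] 616 0.012359304430491436 (array([500.1, -79.3]), array([55.9, 27.2]), 54.0)
bystander check
```

View pics/w8.png

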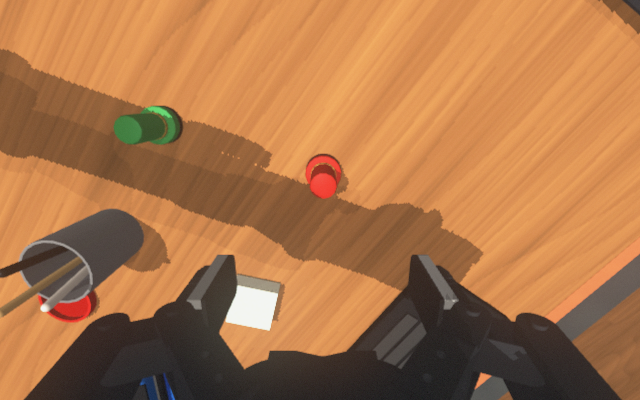

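The red stamp stands upright, with its top disc at about (323,186) and its foot at (323,171). The green stamp is at (150,127).

Run:
```python
from h import *; from plant import env,viewer
s,w=look(viewer,env)
m=mask(w["img"],"red"); P=w["P"]
q=P[m&(P[...,2]>.067)&(P[...,2]<.08)]; print(len(q),cv2.minEnclosingCircle((q[:,:2]*1000).astype(np.float32)))
g=np.array(cv2.minEnclosingCircle((q[:,:2]*1000).astype(np.float32))[0])/1000
print(cast(w,(323,186),.07), cast(w,(323,171),.014)); plan(s,*g,.05)
```

```text
409 ((638.2783203125, 212.95724487304688), 13.165862083435059)
[0.63970152 0.20826942] [0.63838809 0.21006617]
 delta [  2.9   3.1 178.6] yaw_y 36.8 roll 0 | j7 0.41
```

```bash
python3 -m inch '{"fingers":[85,85,85,85,85,85,85,85],"delta_pos":[[1,1.5,30],[1,1.5,65],[1,1.5,100],[1,1.5,130],[1,1.5,155],[1,1.5,170],[1,1.5,179],[1,1.5,179]],"roll":[0,0,0,0,0,0,0,0]}'; python3 -m inch '{"fingers":[60,40,18,18,18,18,18,18],"delta_pos":[[0,0,0],[0,0,0],[0,0,0],[0,0,0],[0,0,0],[0,0,0],[0,0,0],[0,0,0]],"roll":[0,0,0,0,0,0,0,0]}'; python3 -m inch '{"fingers":[18,18,18,18,18,18,18,18],"delta_pos":[[0,0,-10],[0,0,-30],[0,0,-65],[0,0,-100],[0,0,-135],[0,0,-165],[0,0,-185],[0,0,-185]],"roll":[0,0,0,0,0,0,0,0]}'
python3 - <<'E'
from h import *; from plant import env,viewer
s,w=look(viewer,env)
m=mask(w["img"],"red"); P=w["P"]
print([(ce.round(),a) for _,ce,a in blobs(m)])
plan(s,.467,-.141,.235)
for n in("top","scene"):
    c=dict(np.load(n+"0.npz"))
    for col in("red","green"):
        for m,ce,a in blobs(mask(c["img"],col),240):
            if a<600: print(n,col,ce.round(),rect(c,m,.012))
E
```

```text
time: 16.78
position: [0.6372, 0.2112, 0.0483]
orientation: [0.447, 0.894, -0.002, -0.001]
wrist_force: [0.5, -0.3, 0.2]
finger_gap: 0.085
grasp_force: 0.0
time: 17.45
position: [0.6384, 0.2137, 0.0514]
orientation: [0.446, 0.895, 0.001, 0.001]
wrist_force: [-1.6, -0.5, 6.0]
finger_gap: 0.0268
grasp_force: 58.8
time: 18.12
position: [0.6398, 0.2138, 0.2413]
orientation: [0.446, 0.895, 0.003, 0.003]
wrist_force: [0.6, 0.5, -1.9]
finger_gap: 0.0267
grasp_force: 59.2
[(array([322., 222.]), np.int32(1049)), (array([323., 279.]), np.int32(3137)), (array([ 74., 303.]), np.int32(665))]
 delta [-179.5 -351.5    4. ] yaw_y 37.0 roll 0 | j7 0.41
top red [364. 204.] (array([ 465.3, -140.3]), array([65.6, 66.7]), -0.7)
top green [155. 181.] (array([524.9, 411.7]), array([64.7, 66.4]), -89.6)
scene red [294. 247.] (array([ 469.1, -143.4]), array([62.8, 67.3]), -52.9)
scene green [415. 136.] (array([527.1, 407.3]), array([60.3, 70.1]), -62.6)
```

```bash
python3 -m inch '{"fingers":[18,18,18,18,18,18,18,18],"delta_pos":[[-10,-20,0],[-25,-49,0],[-40,-78,0],[-56,-110,0],[-72,-141,0],[-85,-166,0],[-90,-176,0],[-90,-176,0]],"roll":[0,0,0,0,0,0,0,0]}'; python3 -m inch '{"fingers":[18,18,18,18,18,18,18,18],"delta_pos":[[-10,-20,0],[-25,-49,0],[-40,-78,0],[-56,-110,0],[-72,-141,0],[-85,-166,0],[-90,-176,0],[-90,-176,0]],"roll":[0,0,0,0,0,0,0,0]}'; python3 -m inch '{"fingers":[18,18,18,18,18,18],"delta_pos":[[0,0,20],[0,0,45],[0,0,70],[0,0,90],[0,0,90],[0,0,90]],"roll":[0,0,0,0,0,0]}'
python3 - <<'E'
from h import *; from plant import env,viewer
s,w=look(viewer,env,"pics/w9.png")
plan(s,.467,-.1415,.057); print(s["position"])
for m,ce,a in blobs(mask(w["img"],"red"),300): print(ce,a,rect(w,m,.012))
E
```

```text
time: 18.83
position: [0.5495, 0.0322, 0.2346]
orientation: [0.449, 0.894, -0.001, -0.001]
wrist_force: [-0.2, -0.4, -1.2]
finger_gap: 0.0265
grasp_force: 59.3
time: 19.5
position: [0.4641, -0.1438, 0.2349]
orientation: [0.448, 0.894, -0.0, -0.0]
wrist_force: [0.4, 0.5, -2.2]
finger_gap: 0.0261
grasp_force: 59.4
time: 20.0
position: [0.4654, -0.1401, 0.1444]
orientation: [0.445, 0.895, -0.0, -0.001]
wrist_force: [0.5, 0.5, -0.4]
finger_gap: 0.0263
grasp_force: 59.4
 delta [-2.4  0.5 87.4] yaw_y 37.1 roll 0 | j7 1.08
[ 0.46537659 -0.14007033  0.14437235]
[322.85094273 184.99324084] 2811 (array([ 462.5, -135.8]), array([67.6, 54.2]), 37.2)
[321.89511754 222.23417722] 1106 (array([ 483.9, -164.4]), array([63.9, 36.9]), 36.1)
[320.82788051 278.69587482] 3515 (array([ 518.9, -208.4]), array([ 60. , 103.7]), -54.5)
```

View pics/w9.png

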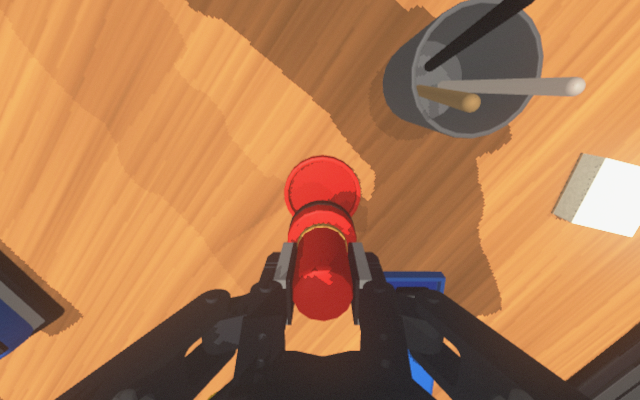

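The stamp hangs upright and aligned with the dish at (323,192). The cup is clear at (460,65). Lowering.

```bash
python3 -m inch '{"fingers":[18,18,18,18,18,18,18,18],"delta_pos":[[-1,0,15],[-1,0,35],[-1,0,50],[-1,0,65],[-1,0,75],[-1,0,82],[-1,0,86],[-1,0,86]],"roll":[0,0,0,0,0,0,0,0]}'; python3 -m inch '{"fingers":[18,18,18,18],"delta_pos":[[0,0,1],[0,0,2],[0,0,3],[0,0,3]],"roll":[0,0,0,0]}'
```

```text
time: 20.72
position: [0.4662, -0.1426, 0.0595]
orientation: [0.446, 0.895, 0.0, 0.0]
wrist_force: [0.1, 1.0, -2.6]
finger_gap: 0.0267
grasp_force: 59.4
time: 21.05
position: [0.4658, -0.1428, 0.0566]
orientation: [0.446, 0.895, 0.0, 0.0]
wrist_force: [-0.0, 0.5, -1.3]
finger_gap: 0.0265
grasp_force: 59.4
```

```bash
python3 -m inch '{"fingers":[18,18,18,30,45,65,85,85],"delta_pos":[[0,0,1],[0,0,1],[0,0,1],[0,0,1],[0,0,1],[0,0,1],[0,0,1],[0,0,1]],"roll":[0,0,0,0,0,0,0,0]}'; python3 -m inch '{"fingers":[85,85,85,85,85,85,85,85],"delta_pos":[[0,0,-5],[0,0,-20],[0,0,-55],[0,0,-90],[0,0,-125],[0,0,-160],[0,0,-180],[0,0,-180]],"roll":[0,0,0,0,0,0,0,0]}'
python3 - <<'E'
from h import *; from plant import env,viewer
s,w=look(viewer,env)
m=mask(w["img"],"red"); P=w["P"]
q=P[m&(P[...,2]>.069)&(P[...,2]<.085)]; print(len(q),cv2.minEnclosingCircle((q[:,:2]*1000).astype(np.float32)),np.median(q[:,2]))
print(s["joints"].round(2)); plan(s,.461,.1425,.235)
E
```

```text
time: 21.72
position: [0.4656, -0.1428, 0.0553]
orientation: [0.446, 0.895, 0.0, 0.0]
wrist_force: [1.5, 0.8, -0.5]
finger_gap: 0.0767
grasp_force: 0.0
time: 22.38
position: [0.4674, -0.1437, 0.2401]
orientation: [0.446, 0.895, 0.001, 0.004]
wrist_force: [0.5, -0.6, 1.1]
finger_gap: 0.0848
grasp_force: 0.0
453 ((466.370361328125, -143.59840393066406), 13.72281551361084) 0.0740827941120597
[ 0.    0.31  0.33  1.87 -0.12  0.98  1.03]
 delta [232.6 166.9   4.6] yaw_y 37.0 roll 0 | j7 1.03
```

The red stamp is placed at (466,-144) mm with its top at 74 mm, which matches the dish. Next is the green stamp.

```bash
python3 -m inch '{"fingers":[85,85,85,85,85,85,85,85],"delta_pos":[[27,19,0],[58,41,0],[90,64,0],[122,87,0],[154,110,0],[186,133,0],[215,154,0],[233,167,0]],"roll":[0,0,0,0,0,0,0,0]}'; python3 -m inch '{"fingers":[85,85,85],"delta_pos":[[0,0,5],[0,0,5],[0,0,5]],"roll":[0,0,0]}'
python3 - <<'E'
from h import *; from plant import env,viewer
s,w=look(viewer,env)
m=mask(w["img"],"green"); P=w["P"]
q=P[m&(P[...,2]>.065)&(P[...,2]<.08)]; c=cv2.minEnclosingCircle((q[:,:2]*1000).astype(np.float32)); print(len(q),c,s["position"])
b=[x for x in blobs(m,150)]; print([(x[1].round(),x[2]) for x in b])
plan(s,c[0][0]/1000,c[0][1]/1000,.05)
E
```

```text
time: 23.1
position: [0.4573, 0.148, 0.234]
orientation: [0.445, 0.896, -0.0, -0.001]
wrist_force: [-0.3, -0.6, 1.0]
finger_gap: 0.0851
grasp_force: 0.0
time: 23.35
position: [0.4581, 0.1426, 0.2292]
orientation: [0.447, 0.895, -0.001, -0.001]
wrist_force: [0.7, 0.3, 0.4]
finger_gap: 0.0848
grasp_force: 0.0
516 ((459.34344482421875, 145.400390625), 13.287161827087402) [0.45813252 0.14260634 0.22923626]
[(array([535.,  16.]), np.int32(2142)), (array([324., 176.]), np.int32(789))]
 delta [  1.5   3.1 179.2] yaw_y 37.0 roll 0 | j7 0.38
```

```bash
python3 -m inch '{"fingers":[85,85,85,85,85,85,85,85],"delta_pos":[[0,2,30],[0,2,65],[0,2,100],[0,2,130],[0,2,155],[0,2,170],[0,2,179],[0,2,179]],"roll":[0,0,0,0,0,0,0,0]}'; python3 -m inch '{"fingers":[60,40,18,18,18,18,18,18],"delta_pos":[[0,0,0],[0,0,0],[0,0,0],[0,0,0],[0,0,0],[0,0,0],[0,0,0],[0,0,0]],"roll":[0,0,0,0,0,0,0,0]}'; python3 -m inch '{"fingers":[18,18,18,18,18,18,18,18],"delta_pos":[[0,0,-10],[0,0,-30],[0,0,-65],[0,0,-100],[0,0,-125],[0,0,-140],[0,0,-140],[0,0,-140]],"roll":[0,0,0,0,0,0,0,0]}'
python3 - <<'E'
from h import *; from plant import env,viewer
s,w=look(viewer,env)
print([(ce.round(),a) for _,ce,a in blobs(mask(w["img"],"green"))],s["joints"].round(2))
plan(s,.526,.4095,.19)
E
```

```text
time: 24.07
position: [0.4598, 0.1433, 0.0499]
orientation: [0.447, 0.894, -0.001, -0.001]
wrist_force: [0.0, 0.3, 0.1]
finger_gap: 0.0848
grasp_force: 0.0
time: 24.73
position: [0.4608, 0.1451, 0.0521]
orientation: [0.446, 0.895, 0.001, 0.0]
wrist_force: [0.3, -0.6, 6.0]
finger_gap: 0.0268
grasp_force: 58.5
time: 25.4
position: [0.4606, 0.1452, 0.192]
orientation: [0.446, 0.895, 0.001, 0.001]
wrist_force: [0.3, 0.1, -1.1]
finger_gap: 0.0263
grasp_force: 59.2
[(array([557.,  13.]), np.int32(1808)), (array([320., 220.]), np.int32(1084)), (array([319., 278.]), np.int32(3394))] [-0.52  0.35  0.22  1.95 -0.1   0.85  0.4 ]
 delta [171.7 211.3   2.4] yaw_y 37.0 roll 0 | j7 0.4
```

```bash
python3 -m inch '{"fingers":[18,18,18,18,18,18,18,18],"delta_pos":[[15,18,0],[40,49,0],[66,81,0],[92,113,0],[118,145,0],[144,177,0],[163,201,0],[172,211,0]],"roll":[0,0,0,0,0,0,0,0]}'; python3 -m inch '{"fingers":[18,18,18,18,18,18],"delta_pos":[[0,0,10],[0,0,30],[0,0,50],[0,0,50],[0,0,50],[0,0,50]],"roll":[0,0,0,0,0,0]}'
python3 - <<'E'
from h import *; from plant import env,viewer
s,w=look(viewer,env,"pics/w10.png")
plan(s,.526,.4095,.058); print(s["position"])
for m,ce,a in blobs(mask(w["img"],"green"),300): print(ce,a,rect(w,m,.012))
E
```

```text
time: 26.12
position: [0.524, 0.4146, 0.1882]
orientation: [0.444, 0.896, -0.001, -0.002]
wrist_force: [-1.1, -0.9, -0.8]
finger_gap: 0.0266
grasp_force: 59.3
time: 26.62
position: [0.5257, 0.4084, 0.1414]
orientation: [0.447, 0.895, -0.0, 0.0]
wrist_force: [0.4, -0.7, -1.4]
finger_gap: 0.0266
grasp_force: 59.3
 delta [ 0.7  0.9 83.4] yaw_y 36.9 roll 0 | j7 0.06
[0.52571597 0.40843404 0.14136746]
[323.92520325 179.93398374] 3075 (array([520.7, 417.8]), array([68.1, 52.2]), 40.3)
[320.58614565 220.30106572] 1126 (array([542.7, 385.6]), array([63.2, 38. ]), 37.0)
[320.60849349 279.68102914] 3226 (array([578.8, 343.8]), array([59.8, 95.8]), -62.5)
```

View pics/w10.png

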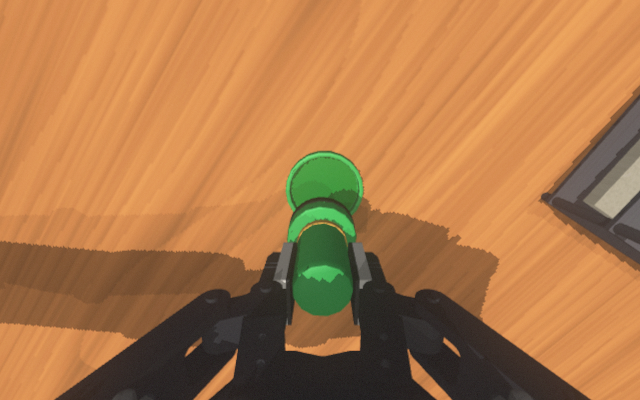

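The green stamp hangs upright over the green dish at (324,188). The measured dish centre of (526,410) mm agrees with the first estimate. Lowering.

```bash
python3 -m inch '{"fingers":[18,18,18,18,18,18,18,18],"delta_pos":[[1,1,15],[1,1,35],[1,1,50],[1,1,63],[1,1,73],[1,1,80],[1,1,83],[1,1,83]],"roll":[0,0,0,0,0,0,0,0]}'; python3 -m inch '{"fingers":[18,18,18,18],"delta_pos":[[0,0,1],[0,0,2],[0,0,2],[0,0,2]],"roll":[0,0,0,0]}'; python3 -m inch '{"fingers":[18,18,30,45,65,85,85,85],"delta_pos":[[0,0,1],[0,0,1],[0,0,1],[0,0,1],[0,0,1],[0,0,1],[0,0,1],[0,0,1]],"roll":[0,0,0,0,0,0,0,0]}'; python3 -m inch '{"fingers":[85,85,85,85,85,85,85,85],"delta_pos":[[0,0,-5],[0,0,-20],[0,0,-55],[0,0,-90],[0,0,-125],[0,0,-160],[0,0,-180],[0,0,-180]],"roll":[0,0,0,0,0,0,0,0]}'
python3 - <<'E'
from h import *; from plant import env,viewer
s,w=look(viewer,env); P=w["P"]
q=P[mask(w["img"],"green")&(P[...,2]>.069)&(P[...,2]<.085)]; print(len(q),cv2.minEnclosingCircle((q[:,:2]*1000).astype(np.float32)),np.median(q[:,2]))
t=viewer.capture("top"); i=t["img"]; t0=cv2.imread("pics/top0.png")
sc=viewer.capture("scene"); P=pts(sc); m=mask(sc["img"],"blue")
for mm,ce,a in blobs(m&(P[...,2]>.04)&(P[...,0]>.5)&(P[...,2]<.06),50): print("stapler top",ce,a,rect(sc,mm,.05),np.median(P[mm][:,2]))
up=lambda x:cv2.resize(x,None,fx=2.2,fy=2.2,interpolation=cv2.INTER_CUBIC)
cv2.imwrite("pics/f.png",np.vstack([up(i[90:220,140:500]),up(sc["img"][130:260,150:510])]))
for nm,(x0,x1,y0,y1) in {"note":(285,330,110,150),"cup":(298,335,170,215)}.items():
    d=cv2.absdiff(i,t0)[y0:y1,x0:x1].max(-1); print(nm,(d>60).sum())
E
```

```text
time: 27.33
position: [0.5257, 0.4106, 0.0582]
orientation: [0.446, 0.895, -0.0, -0.0]
wrist_force: [-0.2, -0.4, 0.2]
finger_gap: 0.0267
grasp_force: 59.3
time: 27.67
position: [0.5259, 0.4108, 0.0567]
orientation: [0.446, 0.895, 0.0, 0.0]
wrist_force: [0.4, 0.3, -0.7]
finger_gap: 0.0264
grasp_force: 59.3
time: 28.33
position: [0.5257, 0.4106, 0.0552]
orientation: [0.446, 0.895, -0.0, -0.0]
wrist_force: [-0.9, 0.5, -0.2]
finger_gap: 0.0848
grasp_force: 0.0
time: 29.0
position: [0.5277, 0.4118, 0.2417]
orientation: [0.446, 0.895, 0.004, 0.002]
wrist_force: [0.2, 0.9, 0.5]
finger_gap: 0.0848
grasp_force: 0.0
515 ((525.8167114257812, 411.0096435546875), 13.648980140686035) 0.07428160549827478
stapler top [331.44194107 303.41421144] 577 (array([ 639.7, -218.6]), array([ 36.2, 113.9]), -52.6) 0.050498099811800756
note 0
cup 0
```

View pics/f.png

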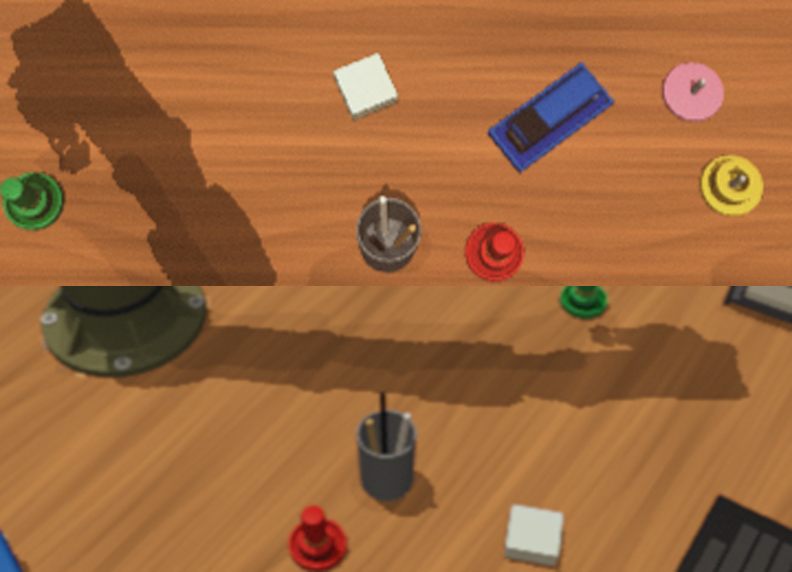

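All four things are in their holders. The stapler is about 3 mm off the tray centre, the stamps are upright in their dishes, and the tape is round the yellow pin. The cup and note block haven't moved. I let the arm settle and hand in.

```bash
python3 -m inch '{"fingers":[85,85,85,85],"delta_pos":[[0,0,0],[0,0,0],[0,0,0],[0,0,0]],"roll":[0,0,0,0]}'; python3 -c "
from plant import env; print(env.sign_off())"
```

```text
time: 29.48
position: [0.5255, 0.4106, 0.2344]
orientation: [0.446, 0.895, -0.001, -0.0]
wrist_force: [-0.5, 0.2, -0.9]
finger_gap: 0.0846
grasp_force: 0.0
the job is handed in; nothing more can be done
None
```

The stapler, both stamps and the tape roll are each set down in their own holders, the pen cup and note block are where they were, and the job was handed in at about 29.5 s; sign-off returned no verdict.

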